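# Count three modules into the tray, then hold the sprung hood for a colleague

### The arm

A 7-joint arm with a two-finger parallel gripper is mounted at the origin on the work surface. World frame = base frame: x ahead of the robot, y to its left, z up, the work surface at z = 0. Lengths are in m, angles in rad, forces in N, time in s.
With the tool pointing down it reaches from about 0.35 to 0.9 m from the base axis. Payload 8.1 kg.
Tool frame: the origin (TCP) lies between the finger pads, 19 mm behind the fingertips; this is the grasp point; z points along the fingers, y is the line along which they close (so a half turn about z gives the same grasp; the last joint's range is limited). The gripper opens to 92 mm and grips with 3 to 60 N. Pads are 19 mm wide; open, the fingers measure 130 mm over their backs; the gripper's body (75 mm by 190 mm) begins 47 mm behind the grasp point.
Start: joints at [-1.275, 0.434, 0.025, 1.573, -0.012, 1.134, -0.075], TCP at [0.243, 0.576, 0.246] pointing down, gripper open.
Joint ranges: [-2.62, 2.62], [-0.44, 2.09], [-1.27, 1.32], [0.08, 2.57], [-1.32, 4.46], [0.12, 2], [-2.74, 2.74]. Speed limits (rad/s): [2.22, 2.22, 3.01, 3.01, 3.14, 3.14, 3.14].

### API

Orientations are given as a 3x3 rotation matrix whose columns are the frame's x, y, z axes.
In Python, from plant import ctrl gives the robot as it stands.
- The arm moves only by the tool creep_tool, called after ">>>" in YAML: its name, and indented under it one key for each argument. Schema: {"type":"object","properties":{"moves":{"type":"object","properties":{"segments":{"type":"array","items":{"type":"array","items":{"type":"number"},"minItems":5,"maxItems":5},"minItems":1,"maxItems":10}},"additionalProperties":false,"required":["segments"]},"grip_force":{"type":"number"},"only":{"type":"string"},"quiet":{"type":"boolean"},"lines":{"type":"string"}},"required":["moves"],"additionalProperties":false}. moves is an object whose key "segments" holds a list of rows, 1 to 10 of them, each of 5 numbers: the opening from 0.0 (shut) to 1.0 (fully open), then dx, dy, dz in shares of the most that a row can go, 1 being 50 mm, then a turn about the tool's z in normalised numbers (1 is pi rad); each row shifts and turns the commanded pose from where the row before left it, along the tool's axes as they then stand; what a row does not reach is not made up. A row lasts 1/10 s, in which the tool goes at most 0.05 m and 0.15 rad, less where a joint would pass 70% of its speed; a pose out of reach is approached as far as the arm can. The fingers move at their own pace and stop on an object; grip_force is the grip in N (left out, the last holds). Time passes only in rows, so rows that do not move let the fingers close. The tool returns the time, the measured TCP pose, the force, the opening and the grip force at its end. only (a regular expression) keeps the lines of the reply that match it, lines (a string "A,B") keeps lines A to B, and quiet returns only ok. A shift or turn number past 1, either way, is cut back to 1. Input that does not fit is refused with a message, and nothing moves.
- ctrl.get_state(): the state, without advancing time (a new reading comes with each control period).
- ctrl.read_camera(name): name is "side" or "top" or "wrist"; returns a dict with "pixels" (384x512x3 uint8, red, green, blue), "fov_y" (degrees; the focal length in pixels is half the picture's height over the tangent of half this angle, whatever the lens; pixels are square), "cx", "cy" (the principal point, pixels), "rvec" (rotation vector, rad) and "tvec" (3), from world to camera coordinates, as OpenCV has them. Camera axes: x right, y down, z forward; pixel columns grow to the right and rows downward; lengths in m; the calibration is good to about 2 mm. A picture is of the moment at which its call begins. There is no depth.
- ctrl.job_done(): hands the job in; it is judged then, once.
The state is a dict: "time": time; "qpos": joint angles; "qvel": joint speeds; "effort": joint torques, N m; "tool_pos": TCP position; "ee_rot": TCP orientation; "wrist_force": force on the tool from outside, world axes, zero at the start; "wrist_torque": the same for the moment, N m; "width": opening from 0.0 (shut) to 1.0 (fully open); "grasp_force": force on a finger pad.
Only numpy, scipy, OpenCV 4.12 (cv2) and the standard library are available. Lean on these libraries where they do the work, as an engineer would, in place of code of your own. Each camera call takes 0.05 s, during which the arm holds its last target. There are 200 camera calls.

### The job

Get the test box ready for me to wire: count exactly three of the four white resistor modules into the steel tray, each lying flat on its floor with the sockets up, and leave the fourth one and everything else on the bench where it is. Then take the hood of the test box by its handle and raise it past its balance point, so that you feel the springs take over, without letting them throw it wide open. Ease it back to just below the balance point, where it would drop shut by itself if let go, and finish holding it there by the handle: your program ends while holding, so that I can reach in.

Things in the scene. Friction and masses are not known exactly. Their poses are not given: they have to be found in the camera images.
- resistor1: white resistor module with a red band round its foot, a red stripe across and two black sockets on top: 50 mm long, 25 mm wide and 24 mm high block; origin at the centre of its underside, x along its 50 mm length, z up; lies loose on the bench, any of six places, its length within 0.65 rad of the world y axis. One of four alike, 25 to 50 g; three of them, no matter which, go into the tray
- resistor2: white resistor module with a red band round its foot, a red stripe across and two black sockets on top: 50 mm long, 25 mm wide and 24 mm high block; origin at the centre of its underside, x along its 50 mm length, z up; lies loose on the bench, any of six places, its length within 0.65 rad of the world y axis. One of four alike, 25 to 50 g; three of them, no matter which, go into the tray
- resistor3: white resistor module with a red band round its foot, a red stripe across and two black sockets on top: 50 mm long, 25 mm wide and 24 mm high block; origin at the centre of its underside, x along its 50 mm length, z up; lies loose on the bench, any of six places, its length within 0.65 rad of the world y axis. One of four alike, 25 to 50 g; three of them, no matter which, go into the tray
- resistor4: white resistor module with a red band round its foot, a red stripe across and two black sockets on top: 50 mm long, 25 mm wide and 24 mm high block; origin at the centre of its underside, x along its 50 mm length, z up; lies loose on the bench, any of six places, its length within 0.65 rad of the world y axis. One of four alike, 25 to 50 g; three of them, no matter which, go into the tray
- tray: flat open steel tray, 115 mm (x) by 195 mm (y) outside, 107 by 187 mm inside, walls 4 mm thick and 22 mm high, floor 4 mm thick; loose on the bench, 0.3 to 0.55 kg; origin at the centre of its underside, y along its long side. Three modules fit in a row end to end along y at 57 mm pitch, with room for the fingers on either side
- station: white test box standing fixed on the bench, left of the tray: 230 mm deep (x), 300 mm wide (y), walls 80 mm high, with a clear blue-framed hood on top; origin at the centre of its underside, its front (handle side) faces its -x, turned 0 to 0.4 rad anticlockwise seen from above
- hood_hinge (a point): middle of the hinge line of the hood, along the box's y axis at its back: 110 mm behind the box's origin (+x) and 86 mm above the bench
- hood_grip (a point): the hood's black bow handle, turning with it: a round bar 12 mm thick, 140 mm long along the box's y, on an arm at each end, 49 mm clear of the hood's front edge; origin mid-bar, 280 mm from the hinge line, 86 mm above the bench when shut. Fingers that pinch the bar from above, closing along the box's x, can stay upright while it turns between the pads
- hood_balance (a point): fixed point where the middle of the handle bar is when the hood is at its balance point (0.90 rad, about 52 degrees, bar 305 mm above the bench). Below it the hood falls shut if let go, above it the springs swing it open. The force needed at the bar is small: 1.1 N to lift it from shut, 0.3 N at 0.1 rad from balance
- hood (a joint): opening angle in rad of the clear blue-framed hood (tinted pane, 0.94 kg with its handle): 0 shut and level, as it always starts; grows as the handle goes up and back; stop at 1.7. Two coil springs at the hinge carry part of its weight and balance it at 0.90
- capacitor1: blue capacitor module with two white strokes on top, 50 mm long, 25 mm wide and 24 mm high block; origin at the centre of its underside, x along its 50 mm length, z up; lies loose on the bench, any of six places, its length within 0.65 rad of the world y axis; not wanted
- capacitor2: the other blue capacitor module, the same
- screwdriver: red screwdriver, about 200 mm, lying on the bench between the tray and the front of the test box; stays where it is
- battery: flat yellow block battery 62 x 62 x 22 mm behind the tray; stays where it is
- multimeter: red hand multimeter 190 x 90 x 45 mm left of the test box; stays where it is
- mouse: black computer mouse 100 x 60 x 34 mm, near and left; stays where it is
- jar: clear jar with black cap, 56 mm across and 60 mm high, at the back; stays where it is
There are look-alikes about, which are no part of the job. What is shaped like the resistor3 but turquoise or yellow is not meant.

How it is judged:
On the way, in this order (a step that is already met when the one before it is completed fails the run):
1. exactly three resistor modules lie flat in the tray, let go, and the fourth has stayed where it was ((((x of resistor2 in the frame of tray between -0.05 and 0.05 m and y of resistor2 in the frame of tray between -0.09 and 0.09 m and z of resistor2 in the frame of tray between 0 and 0.01 m and angle between resistor2's own z axis and vertical below 0.15 rad and linear speed of resistor2 below 0.03 m/s) and (x of resistor3 in the frame of tray between -0.05 and 0.05 m and y of resistor3 in the frame of tray between -0.09 and 0.09 m and z of resistor3 in the frame of tray between 0 and 0.01 m and angle between resistor3's own z axis and vertical below 0.15 rad and linear speed of resistor3 below 0.03 m/s) and (x of resistor4 in the frame of tray between -0.05 and 0.05 m and y of resistor4 in the frame of tray between -0.09 and 0.09 m and z of resistor4 in the frame of tray between 0 and 0.01 m and angle between resistor4's own z axis and vertical below 0.15 rad and linear speed of resistor4 below 0.03 m/s) and distance of resistor1 from where it was at the start of the episode below 0.03 m) or ((x of resistor1 in the frame of tray between -0.05 and 0.05 m and y of resistor1 in the frame of tray between -0.09 and 0.09 m and z of resistor1 in the frame of tray between 0 and 0.01 m and angle between resistor1's own z axis and vertical below 0.15 rad and linear speed of resistor1 below 0.03 m/s) and (x of resistor3 in the frame of tray between -0.05 and 0.05 m and y of resistor3 in the frame of tray between -0.09 and 0.09 m and z of resistor3 in the frame of tray between 0 and 0.01 m and angle between resistor3's own z axis and vertical below 0.15 rad and linear speed of resistor3 below 0.03 m/s) and (x of resistor4 in the frame of tray between -0.05 and 0.05 m and y of resistor4 in the frame of tray between -0.09 and 0.09 m and z of resistor4 in the frame of tray between 0 and 0.01 m and angle between resistor4's own z axis and vertical below 0.15 rad and linear speed of resistor4 below 0.03 m/s) and distance of resistor2 from where it was at the start of the episode below 0.03 m) or ((x of resistor1 in the frame of tray between -0.05 and 0.05 m and y of resistor1 in the frame of tray between -0.09 and 0.09 m and z of resistor1 in the frame of tray between 0 and 0.01 m and angle between resistor1's own z axis and vertical below 0.15 rad and linear speed of resistor1 below 0.03 m/s) and (x of resistor2 in the frame of tray between -0.05 and 0.05 m and y of resistor2 in the frame of tray between -0.09 and 0.09 m and z of resistor2 in the frame of tray between 0 and 0.01 m and angle between resistor2's own z axis and vertical below 0.15 rad and linear speed of resistor2 below 0.03 m/s) and (x of resistor4 in the frame of tray between -0.05 and 0.05 m and y of resistor4 in the frame of tray between -0.09 and 0.09 m and z of resistor4 in the frame of tray between 0 and 0.01 m and angle between resistor4's own z axis and vertical below 0.15 rad and linear speed of resistor4 below 0.03 m/s) and distance of resistor3 from where it was at the start of the episode below 0.03 m) or ((x of resistor1 in the frame of tray between -0.05 and 0.05 m and y of resistor1 in the frame of tray between -0.09 and 0.09 m and z of resistor1 in the frame of tray between 0 and 0.01 m and angle between resistor1's own z axis and vertical below 0.15 rad and linear speed of resistor1 below 0.03 m/s) and (x of resistor2 in the frame of tray between -0.05 and 0.05 m and y of resistor2 in the frame of tray between -0.09 and 0.09 m and z of resistor2 in the frame of tray between 0 and 0.01 m and angle between resistor2's own z axis and vertical below 0.15 rad and linear speed of resistor2 below 0.03 m/s) and (x of resistor3 in the frame of tray between -0.05 and 0.05 m and y of resistor3 in the frame of tray between -0.09 and 0.09 m and z of resistor3 in the frame of tray between 0 and 0.01 m and angle between resistor3's own z axis and vertical below 0.15 rad and linear speed of resistor3 below 0.03 m/s) and distance of resistor4 from where it was at the start of the episode below 0.03 m)) and contact force between each of resistor1, resistor2, resistor3, resistor4 and the fingers below 0.05 N), for 0.2 s.
2. the hood, held by its handle, has been raised past its balance point (more than 0.94 rad) (value of joint hood above 0.94 rad and contact force between station and the fingers above 0.1 N and distance between the grasp point and hood_grip below 0.09 m), for 0.1 s.
At the end, for the whole second after the job is handed in: hood still at 0.68 to 0.885 rad (balance 0.90), pressed by the fingers with over 0.1 N, tool point within 90 mm of mid-handle; exactly three resistor modules flat, sockets up, on the tray floor, untouched; the fourth within 30 mm of its start (all of step 1 and value of joint hood between 0.68 and 0.885 rad and velocity of joint hood between -0.05 and 0.05 rad/s and contact force between station and the fingers above 0.1 N and distance between the grasp point and hood_grip below 0.09 m); the arm keeps its last pose, push and grip.
It fails at once if the hood is let fly wide open (beyond 1.3 rad) (value of joint hood above 1.3 rad).
It fails at once if one of the other things on the bench (capacitor modules, screwdriver, battery, multimeter, mouse, jar) is moved by more than 30 mm (distance of any of capacitor1, capacitor2, screwdriver, battery, multimeter, mouse, jar from where it was at the start of the episode above 0.03 m).
It also fails if it takes over 72 s, if anything falls off the work surface, if the arm or the gripper's body presses on something with over 40 N, if the wrist force passes 120 N, or if a joint passes its speed limit or range.

## Working session

There is one attempt and no reset: what is moved stays moved. The work goes in short steps, Python scripts to look and compute and a tool call to move; the robot and the scene stay as the last step left them, time stands still between calls to the robot, and variables do not carry over. Pictures are saved under pics/ and viewed, at most 10 in all, crops included, and the job is handed in when it is done.

```bash
mkdir -p pics; cat > h.py <<'E'
import numpy as np, cv2
from plant import ctrl
def cam(n):
    c=ctrl.read_camera(n); p=c["pixels"]; f=p.shape[0]/2/np.tan(np.radians(c["fov_y"])/2)
    K=np.array([[f,0,c["cx"]],[0,f,c["cy"]],[0,0,1]]); R=cv2.Rodrigues(np.array(c["rvec"],float))[0]
    return p,K,R,np.array(c["tvec"],float)
def toz(uv,K,R,t,z):
    C=-R.T@t; d=(R.T@np.linalg.inv(K)@np.c_[np.atleast_2d(uv),np.ones(len(np.atleast_2d(uv)))].T).T
    return C+d*((z-C[2])/d[:,2])[:,None]
def proj(X,K,R,t):
    q=(K@(R@np.atleast_2d(X).T+t[:,None])).T; return q[:,:2]/q[:,2:]
E
python3 - <<'E'
from h import *
for n in("top","side"):
    p,K,R,t=cam(n); np.savez(f"{n}0.npz",p=p,K=K,R=R,t=t)
    cv2.imwrite(f"pics/{n}0.png",cv2.resize(p[:,:,::-1],(800,600),interpolation=cv2.INTER_CUBIC))
    print(n,-R.T@t,R[2],K[0,0])
s=ctrl.get_state(); print(s["time"],s["tool_pos"],s["ee_rot"],s["width"])
E
```

```text
top [0.32574556 0.09020626 1.42810918] [ 0.18419914  0.01173622 -0.98281887] 393.0521279214344
side [ 0.41519752 -0.89780059  1.4085945 ] [ 0.08816262  0.63813469 -0.76486042] 468.39256794299723
0.1 [0.24256277 0.57553474 0.24483101] [[-9.21507779e-01  3.88359654e-01 -4.38457088e-04]
 [ 3.88359884e-01  9.21506807e-01 -1.34370484e-03]
 [-1.17799557e-04 -1.40851361e-03 -9.99999001e-01]] 0.9996022607204734
```

View pics/top0.png

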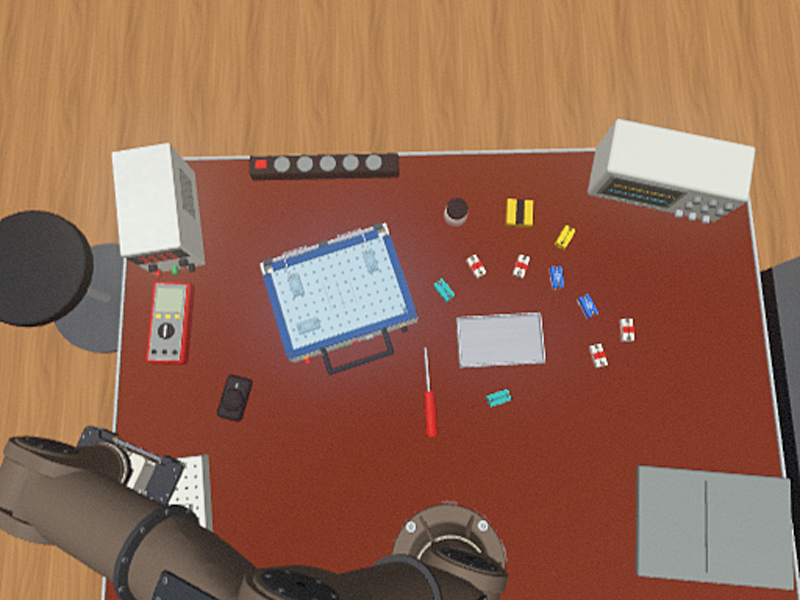

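View pics/side0.png

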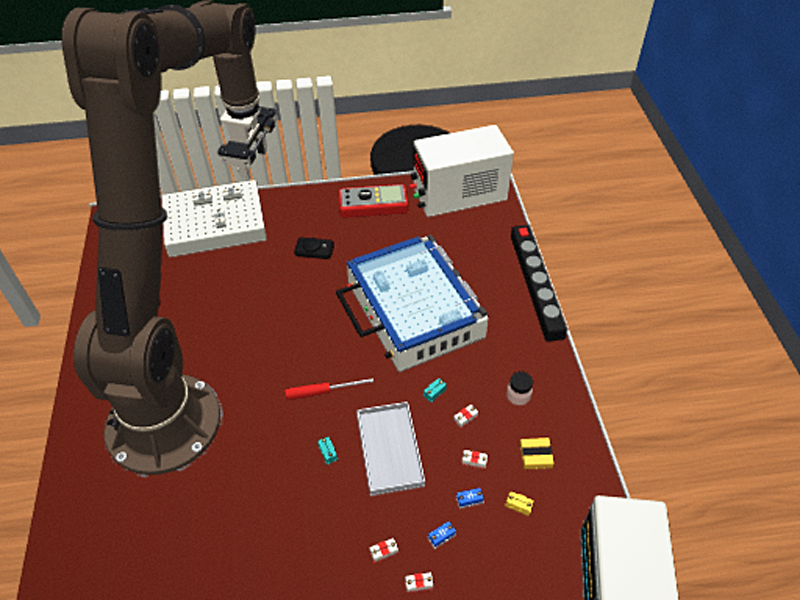

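The top view (800 px scale) shows the resistors at (476,266), (522,266), (627,329) and (598,356). The tray is at (501,340), the capacitors at (557,277) and (588,306), and the handle bar runs from (330,372) to (392,352). The side view agrees. Next I'll fit box silhouettes in both views.

```bash
cat > fit.py <<'E'
from h import *
from scipy.optimize import minimize
V=[dict(np.load(f"{n}0.npz")) for n in("top","side")]
def fg(p,c,r):
    q=p.astype(float); x,y=np.int32(c); w=q[max(y-r,0):y+r,max(x-r,0):x+r].reshape(-1,3)
    b=np.median(w,0); d=np.maximum(q-b,0).max(2); return np.clip((d-25)/35,0,1)
def corners(x,y,a,L,W,H):
    c,s=np.cos(a),np.sin(a)
    return np.array([[x+c*i*L/2-s*j*W/2,y+s*i*L/2+c*j*W/2,k*H] for i in(-1,1) for j in(-1,1) for k in(0,1)])
def fit(x0,L,W,H,r):
    M=[]
    for v in V:
        c=proj([x0[0],x0[1],H/2],v["K"],v["R"],v["t"])[0]; m=fg(v["p"],c,r+8)
        o=np.int32(c)-r; M.append((v,cv2.resize(m[o[1]:o[1]+2*r,o[0]:o[0]+2*r],None,fx=6,fy=6,interpolation=cv2.INTER_LINEAR),o))
    def cost(q,full=False):
        e=[]
        for v,m,o in M:
            h=cv2.convexHull(np.float32(proj(corners(*q,L,W,H),v["K"],v["R"],v["t"])))[:,0]
            im=np.zeros(m.shape,np.float32); cv2.fillConvexPoly(im,np.int32(np.round(((h-o+.5)*6-.5)*16)),1,cv2.LINE_AA,4)
            e.append(1-np.minimum(im,m).sum()/np.maximum(im,m).sum())
        return e if full else sum(e)
    best=min((minimize(cost,[*x0[:2],a],method="Nelder-Mead",options=dict(initial_simplex=np.array([[*x0[:2],a],[x0[0]+.01,x0[1],a],[x0[0],x0[1]+.01,a],[x0[0],x0[1],a+.2]]),xatol=1e-4,fatol=1e-4)) for a in x0[2]),key=lambda s:s.fun)
    return best.x,cost(best.x,True)
E
python3 - <<'E'
from fit import *
v=V[0]; A=(v["K"],v["R"],v["t"])
for n,u in dict(A=(476,266),B=(522,266),C=(627,329),D=(598,356),cap1=(557,277),cap2=(588,306)).items():
    x=toz((np.array(u)+.5)*.64-.5,*A,.024)[0]
    print(n,x.round(3),*fit((x[0],x[1],np.pi/2+np.array([-.5,-.2,.1,.4])),.05,.025,.024,12))
x=toz(np.array((501,340))*.64,*A,.01)[0]
print("tray",x.round(3),*fit((x[0],x[1],[1.5,1.65]),.195,.115,.022,50))
# handle bar: dark pixels
for v,box in((V[0],(200,218,258,244)),(V[1],(212,178,248,218))):
    x0,y0,x1,y1=box; m=v["p"][y0:y1,x0:x1].max(2)<60; ys,xs=np.nonzero(m)
    P=toz(np.c_[xs+x0,ys+y0],v["K"],v["R"],v["t"],.086)[:,:2]
    print(len(P),P.mean(0)); print("\n".join("".join("#" if q else "." for q in r) for r in m))
E
```

```text
A [ 0.659 -0.089  0.024] [ 0.66159509 -0.08784899  0.51896103] [np.float64(0.20569967001910405), np.float64(0.2332541623719493)]
B [ 0.657 -0.196  0.024] [ 0.65966764 -0.19395361  2.77340869] [np.float64(0.2087024873163561), np.float64(0.21403260424919757)]
C [ 0.504 -0.427  0.024] [ 0.5030933  -0.42826932  3.13801901] [np.float64(0.21857673478636097), np.float64(0.19083032399159905)]
D [ 0.443 -0.357  0.024] [ 0.44602182 -0.35777335  3.37584635] [np.float64(0.21114586530504675), np.float64(0.199321319868496)]
cap1 [ 0.629 -0.276  0.024] [ 0.6317623  -0.27617107  0.07317748] [np.float64(0.1417920201975198), np.float64(0.12731599038782648)]
cap2 [ 0.559 -0.343  0.024] [ 0.56203518 -0.34324943  0.43336626] [np.float64(0.12991246028362224), np.float64(0.11350357367627206)]
tray [ 0.485 -0.141  0.01 ] [ 0.4861541  -0.13691435  1.60850439] [np.float64(0.2920945603301751), np.float64(0.24177087132639896)]
0 [nan nan]
..........................................................
..........................................................
.........................................................
[... 2238 characters left out ...]
..........####......................
...........####.....................
............###.....................
............####....................
.............###....................
.............####...................
..............####..............#...
..............####............###...
...............####..........#####..
...............####......########...
................####..#########.....
................#############.......
.................#########..........
..................######............
...................##...............
....................................
....................................<stdin>:12: RuntimeWarning: Mean of empty slice.
  ret = um.true_divide(
```

```bash
python3 - <<'E'
from fit import *
a=V[0]["p"][150:250,270:420,::-1]; b=V[1]["p"][240:384,225:365,::-1]
a=cv2.resize(a,None,fx=2.7,fy=2.7,interpolation=cv2.INTER_CUBIC); b=cv2.resize(b,None,fx=2.7,fy=2.7,interpolation=cv2.INTER_CUBIC)
im=np.zeros((400,800,3),np.uint8); im[:a.shape[0],:a.shape[1]]=a; im[:b.shape[0],410:410+b.shape[1]]=b[:400]
cv2.imwrite("pics/crop.png",im)
v=V[0]; p=v["p"][218:244,200:258].astype(int).max(2); print(p.min(),np.percentile(p,[5,15,30,50]))
E
```

```text
60 [ 72.   104.05 131.   134.  ]
```

View pics/crop.png

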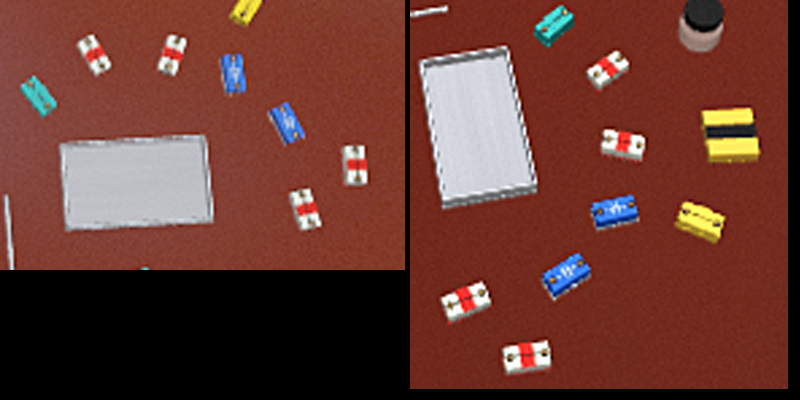

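Each module's length lies near world x, not y as the text says, so I'll go by the images. In the crop, A is at (94,55), B at (172,55) and D at (305,209). I'll take A, B and D and leave C. First I'll refine the fits using filled low-saturation masks.

```bash
cat > fit2.py <<'E'
import fit as F
from fit import *
def fg(p,c,r):
    # low saturation (white/black/steel) mask, hull-filled in a disc about c
    q=cv2.resize(p,None,fx=4,fy=4,interpolation=cv2.INTER_LINEAR).astype(float); s=(q.max(2)-q.min(2))/(q.max(2)+1)
    m=((s<.5)).astype(np.uint8); d=np.zeros_like(m); cv2.circle(d,tuple(int(k*4+2) for k in c),(r-8)*4,1,-1); m&=d
    m=cv2.morphologyEx(m,cv2.MORPH_OPEN,np.ones((3,3),np.uint8))
    h=cv2.convexHull(cv2.findNonZero(m)); o=np.zeros_like(m); cv2.fillConvexPoly(o,h,1); return cv2.resize(o.astype(np.float32),None,fx=.25,fy=.25,interpolation=cv2.INTER_AREA)
F.fg=fg
E
python3 - <<'E'
from fit2 import *
from scipy.optimize import least_squares
for n,x in dict(A=(.6616,-.0878,[.5,.2]),B=(.6597,-.194,[-.37,-.1]),C=(.503,-.428,[0,.1]),D=(.446,-.3578,[.23,.1])).items():
    print(n,*fit(x,.05,.025,.024,12))
print("tray",*fit((.486,-.137,[1.5,1.65]),.195,.115,.022,50))
# bow handle: bar (140) + arms 
v=V[1];w=V[0]
for v,box,th in((V[0],(200,218,258,244),100),(V[1],(212,178,248,218),62)):
    x0,y0,x1,y1=box; m=v["p"][y0:y1,x0:x1].max(2)<th; ys,xs=np.nonzero(m)
    P=toz(np.c_[xs+x0,ys+y0],v["K"],v["R"],v["t"],.086)[:,:2]
    def cost(q): # bow polyline distance
        c,s=np.cos(q[2]),np.sin(q[2]); L=(P-q[:2])@np.array([[c,-s],[s,c]]) # box axes, origin mid-bar
        d1=np.hypot(L[:,0],np.maximum(abs(L[:,1])-.064,0)); 
        d2=np.hypot(abs(L[:,1])-.064,np.maximum(np.maximum(L[:,0]-.045,-L[:,0]),0)); return np.minimum(d1,d2)
    r=least_squares(cost,[.45,.18,.25],loss="soft_l1",f_scale=.005); print("bar",len(P),r.x,np.sqrt(np.mean(r.fun**2)))
    if v is V[0]: print("\n".join("".join("#" if q else "." for q in r) for r in m))
E
```

```text
A [ 0.66156816 -0.08768221  0.52078018] [np.float32(0.18338072), np.float32(0.17132372)]
B [ 0.65951469 -0.19317671 -0.33631185] [np.float32(0.20092762), np.float32(0.18441004)]
C [ 0.50359057 -0.42800196 -0.00875353] [np.float32(0.17813629), np.float32(0.14617139)]
D [ 0.4460415  -0.35743179  0.26134022] [np.float32(0.1994685), np.float32(0.14416307)]
tray [ 0.46293627 -0.14708035  2.69203893] [np.float32(0.6940571), np.float32(0.6378607)]
bar 217 [0.43460291 0.18191984 0.30182205] 0.005212762614911965
..............................................####........
...............................................####.......
...............................................####.......
...............................................####.......
................................................####......
.....###........................................####......
.....####.......................................####......
......###....................................#######......
.......###................................##########......
.......###.............................##########.........
.
[... 307 characters left out ...]
........##########...........................
........####.....###########..............................
.........####..##########.................................
.........#############....................................
.........##########.......................................
..........######..........................................
..........###.............................................
..........................................................
..........................................................
..........................................................
..........................................................
bar 190 [0.43589788 0.1803063  0.30072694] 0.0059295786677845954
```

```bash
python3 - <<'E'
from fit import *
for v,c,o in((V[0],[(60,145),(205,137),(213,222),(66,230)],(270,150)),(V[1],[(9,60),(97,47),(126,186),(32,200)],(225,240))):
    P=toz(np.array(c)/2.7+o,v["K"],v["R"],v["t"],.022)
    print(P.round(3)[:,:2].tolist(),P.mean(0),[np.linalg.norm(P[i]-P[i-1]).round(3) for i in range(4)])
    d=P[1]-P[0]; e=P[2]-P[3]; print(np.arctan2(*d[[1,0]]),np.arctan2(*e[[1,0]]))
    g=v["p"].astype(float); m=((g.max(2)-g.min(2))/(g.max(2)+1)<.5).astype(np.uint8)
    n,l,st,ce=cv2.connectedComponentsWithStats(m); u=proj([.486,-.137,.004],v["K"],v["R"],v["t"])[0]; k=l[int(u[1]),int(u[0])]
    h=cv2.findNonZero((l==k).astype(np.uint8)); print(st[k],toz(np.array(cv2.minAreaRect(h)[0]),v["K"],v["R"],v["t"],.015),toz(cv2.boxPoints(cv2.minAreaRect(h)),v["K"],v["R"],v["t"],.015)[:,:2].round(3).tolist())
E
```

```text
[[0.536, -0.04], [0.543, -0.233], [0.429, -0.237], [0.422, -0.043]] [ 0.48250996 -0.13827803  0.022     ] [np.float64(0.113), np.float64(0.194), np.float64(0.113), np.float64(0.194)]
-1.5347087183896437 -1.5350476893117864
[ 291  200   58   36 1853] [[ 0.48581604 -0.13756076  0.015     ]] [[0.542, -0.035], [0.552, -0.238], [0.43, -0.238], [0.421, -0.039]]
[[0.427, -0.043], [0.541, -0.041], [0.546, -0.235], [0.434, -0.237]] [ 0.48721964 -0.13895817  0.022     ] [np.float64(0.194), np.float64(0.113), np.float64(0.195), np.float64(0.112)]
0.02371752414108512 0.012553480452825975
[ 228  257   44   61 1997] [[ 0.48782702 -0.14244843  0.015     ]] [[0.423, -0.037], [0.55, -0.031], [0.548, -0.24], [0.431, -0.244]]
```

```bash
cat > go.py <<'E'
import sys; from h import *
x,y,z,c=map(float,sys.argv[1:5]); s=ctrl.get_state(); R=np.array(s["ee_rot"]); p=np.array(s["tool_pos"])
cur=np.arctan2(R[1,1],R[0,1]); d=(c-cur+np.pi/2)%np.pi-np.pi/2
Rz=cv2.Rodrigues(np.array([0,0,d]))[0]@np.c_[R[:,0]*[1,1,0],R[:,1]*[1,1,0],[0,0,-1]]
D=Rz.T@(np.array([x,y,z])-p)
print("t",s["time"],"turn",round(-d,3),"alt",round(-d+np.pi*np.sign(d),3),"then dxyz",D.round(4),"q7",s["qpos"][6].round(2) if hasattr(s["qpos"][6],'round') else s["qpos"][6],"tilt",R[:2,2])
E
python3 go.py .6616 -.0877 .15 2.0916
```

```text
t 0.1 turn -0.92 alt 2.222 then dxyz [-0.0335 -0.7838  0.0948] q7 -0.08 tilt [-0.00043846 -0.0013437 ]
```

Units first: shifts go in shares of 50 mm and turns go in shares of pi rad. So -0.134 rad / 3.1416 = -0.0427.

>>> creep_tool:
  moves: {"segments": [[0.55, 0, 0, 0, -0.0417], [0.55, 0, 0, 0, -0.0417], [0.55, 0, 0, 0, -0.0417], [0.55, 0, 0, 0, -0.0417], [0.55, 0, 0, 0, -0.0417], [0.55, 0, 0, 0, -0.0417], [0.55, 0, 0, 0, -0.0427]]}
  grip_force: 15

```text
time: 0.8
tool_pos: [0.2427, 0.5757, 0.2451]
ee_rot: [[-0.865, -0.503, -0.0], [-0.503, 0.865, -0.001], [0.001, -0.001, -1.0]]
wrist_force: [-0.8, 0.4, -0.8]
width: 0.553
grasp_force: 0.0
```

>>> creep_tool:
  moves: {"segments": [[0.55, 0, -0.6, 0, 0], [0.55, 0, -0.8, 0, 0], [0.55, 0, -0.8, 0, 0], [0.55, 0, -0.8, 0, 0], [0.55, 0, -0.8, 0, 0], [0.55, 0, -0.8, 0, 0], [0.55, 0, -0.8, 0, 0], [0.55, 0, -0.8, 0, 0], [0.55, 0, -0.8, 0, 0], [0.55, 0, -0.8, 0, 0]]}

```text
time: 1.8
tool_pos: [0.4373, 0.236, 0.2454]
ee_rot: [[-0.867, -0.498, -0.0], [-0.498, 0.867, -0.0], [0.0, -0.0, -1.0]]
wrist_force: [0.2, -0.1, 1.1]
width: 0.548
grasp_force: 0.0
```

>>> creep_tool:
  moves: {"segments": [[0.55, 0, -0.8, 0, 0], [0.55, 0, -0.8, 0, 0], [0.55, 0, -0.8, 0, 0], [0.55, 0, -0.8, 0, 0], [0.55, 0, -0.8, 0, 0], [0.55, 0, -0.8, 0, 0], [0.55, 0, -0.8, 0, 0], [0.55, 0, -0.6, 0.4, 0], [0.55, -0.4, -0.6, 0.6, 0], [0.55, -0.2, -0.4, 0.6, 0]]}

```text
time: 2.8
tool_pos: [0.6439, -0.0615, 0.1646]
ee_rot: [[-0.868, -0.497, 0.002], [-0.497, 0.868, -0.001], [-0.001, -0.001, -1.0]]
wrist_force: [0.6, -0.0, 1.1]
width: 0.549
grasp_force: 0.0
```

```bash
python3 go.py .6616 -.0877 .021 2.0916
```

```text
t 2.8 turn -0.001 alt 3.14 then dxyz [-0.0023 -0.0316  0.1436] q7 2.16 tilt [ 0.00159821 -0.00052121]
```

Scaled: 0.025 m is 0.5, -0.02 m is -0.4.

>>> creep_tool:
  moves: {"segments": [[0.55, 0, -0.4, 0.5, 0], [0.55, 0, -0.2, 0.5, 0], [0.55, 0, 0, 0, 0], [0.55, 0, 0, 0, 0]]}

```text
time: 3.2
tool_pos: [0.6566, -0.0851, 0.1154]
ee_rot: [[-0.867, -0.498, -0.001], [-0.498, 0.867, 0.001], [0.001, 0.001, -1.0]]
wrist_force: [0.2, -0.7, -0.0]
width: 0.548
grasp_force: 0.0
```

```bash
cat > wr.py <<'E'
import sys; from h import *; from fit import corners
p,K,R,t=cam("wrist"); im=cv2.resize(p[:,:,::-1],(800,600)).copy(); mods=eval(sys.argv[2])
for m in mods:
    u=proj(corners(*m,.05,.025,.024)[[1,3,7,5]],K,R,t); cv2.polylines(im,[np.int32(u*1.5625)],True,(0,255,0),1)
cv2.imwrite(f"pics/{sys.argv[1]}.png",im)
E
python3 wr.py w1 '[(.6616,-.0877,.52),(.6595,-.1932,-.336)]'; python3 go.py .6616 -.0877 .021 2.0916
```

```text
t 3.25 turn 0.001 alt -3.141 then dxyz [-0.0022 -0.0048  0.0955] q7 2.2 tilt [0.00064284 0.00059969]
```

View pics/w1.png

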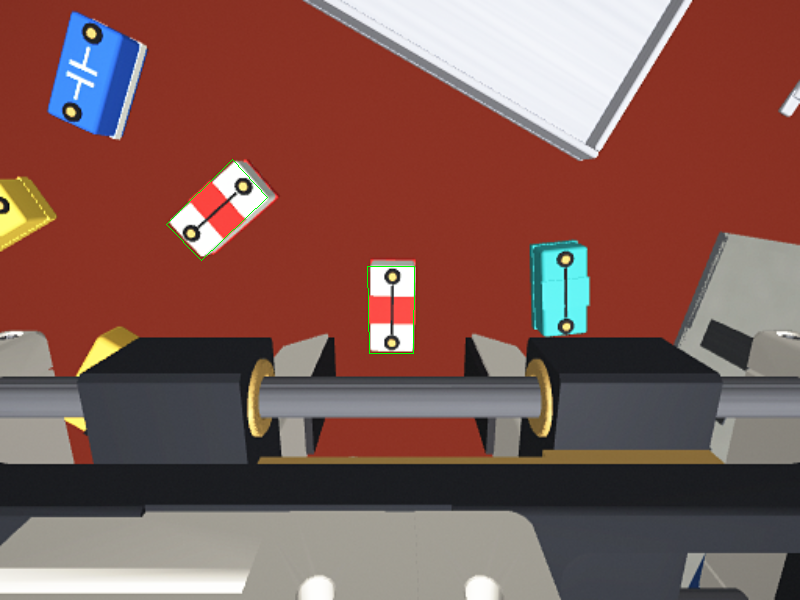

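The wrist view confirms the fit: module A at (392,310) and B at (218,210) both match the projected green outlines. I'll descend and grasp A.

Scaled: 0.03 m is 0.6, -0.002 m is -0.04.

>>> creep_tool:
  moves: {"segments": [[0.55, -0.04, -0.1, 0.6, 0], [0.55, 0, 0, 0.6, 0], [0.55, 0, 0, 0.4, 0], [0.55, 0, 0, 0.2, 0], [0.55, 0, 0, 0, 0], [0.1, 0, 0, 0, 0], [0.1, 0, 0, 0, 0], [0.1, 0, 0, 0, 0], [0.1, 0, 0, 0, 0], [0.1, 0, 0, 0, 0]]}
  grip_force: 15

```text
time: 4.25
tool_pos: [0.6618, -0.0889, 0.0264]
ee_rot: [[-0.867, -0.498, 0.001], [-0.498, 0.867, 0.0], [-0.001, -0.001, -1.0]]
wrist_force: [-1.0, 0.8, 5.3]
width: 0.27
grasp_force: 15.0
```

```bash
python3 go.py .483 -.081 .09 0.036
```

```text
t 4.25 turn -1.086 alt 2.056 then dxyz [-0.0143  0.1784 -0.0636] q7 2.22 tilt [1.20869967e-03 7.15295434e-05]
```

Scaled: -0.04 m is -0.8, -0.03 m is -0.6, 0.147 rad / 3.1416 = 0.0468.

>>> creep_tool:
  moves: {"segments": [[0.1, 0, 0, -0.6, 0], [0.1, 0, 0, -0.8, 0], [0.1, 0, 0, 0, 0.0468], [0.1, 0, 0, 0, 0.0468], [0.1, 0, 0, 0, 0.0468], [0.1, 0, 0, 0, 0.0468], [0.1, 0, 0, 0, 0.0468], [0.1, 0, 0, 0, 0.0468], [0.1, 0, 0, 0, 0.0468], [0.1, 0, 0, 0, 0.0468]]}

```text
time: 5.25
tool_pos: [0.6612, -0.0888, 0.0956]
ee_rot: [[-0.789, 0.614, -0.0], [0.614, 0.789, 0.0], [0.0, 0.0, -1.0]]
wrist_force: [0.3, 0.7, -0.8]
width: 0.27
grasp_force: 15.0
```

>>> creep_tool:
  moves: {"segments": [[0.1, 0, 0, 0, 0.0468], [0.1, 0, 0, 0, 0.0468], [0.1, 0, 0, 0, 0.0468], [0.1, 0, 0, 0, 0.0468], [0.1, 0.14, -0.8, 0, 0], [0.1, 0.14, -1, 0, 0], [0.1, 0, -1, 0, 0], [0.1, 0, -0.76, 0, 0], [0.1, 0, 0, 0, 0], [0.1, 0, 0, 0, 0]]}

```text
time: 6.25
tool_pos: [0.4888, -0.133, 0.096]
ee_rot: [[-0.321, 0.947, 0.001], [0.947, 0.321, 0.001], [0.0, 0.001, -1.0]]
wrist_force: [0.5, -0.0, 0.2]
width: 0.268
grasp_force: 15.0
```

```bash
python3 go.py .483 -.081 .033 0.036
```

```text
t 6.25 turn 0.291 alt -2.851 then dxyz [ 0.0521 -0.0039  0.063 ] q7 0.91 tilt [0.00101812 0.00060684]
```

Scaled: 0.027 m is 0.54, 0.025 m is 0.5, 0.146 rad / 3.1416 = 0.0465.

>>> creep_tool:
  moves: {"segments": [[0.1, 0, 0, 0, 0.0462], [0.1, 0, 0, 0, 0.0465], [0.1, 0.5, -0.04, 0, 0], [0.1, 0.54, -0.04, 0, 0], [0.1, 0, 0, 0.4, 0], [0.1, 0, 0, 0, 0]]}

```text
time: 6.85
tool_pos: [0.4834, -0.0792, 0.0742]
ee_rot: [[-0.041, 0.999, -0.002], [0.999, 0.041, 0.0], [0.0, -0.002, -1.0]]
wrist_force: [0.7, 0.1, 0.3]
width: 0.27
grasp_force: 15.0
```

```bash
python3 go.py .483 -.081 .033 0.036
```

```text
t 6.85 turn 0.005 alt -3.137 then dxyz [-0.0018 -0.0005  0.0412] q7 0.62 tilt [-1.59261830e-03  4.89373333e-05]
```

Scaled: -0.04 m is -0.8, -0.03 m is -0.6.

>>> creep_tool:
  moves: {"segments": [[0.1, -0.04, 0, 0.4, 0], [0.1, 0, 0, 0.3, 0], [0.1, 0, 0, 0.16, 0], [0.1, 0, 0, 0, 0], [0.1, 0, 0, 0, 0], [0.5, 0, 0, 0, 0], [0.5, 0, 0, 0, 0], [0.5, 0, 0, 0, 0], [0.5, 0, 0, -0.6, 0], [0.5, 0, 0, -0.8, 0]]}

```text
time: 7.85
tool_pos: [0.4816, -0.083, 0.1023]
ee_rot: [[-0.037, 0.999, -0.004], [0.999, 0.037, -0.0], [-0.0, -0.004, -1.0]]
wrist_force: [1.9, 0.3, 0.5]
width: 0.499
grasp_force: 0.0
```

```bash
python3 go.py .6595 -.1932 .09 1.235
```

```text
t 7.85 turn -1.198 alt 1.943 then dxyz [-0.2043 -0.0454  0.0123] q7 0.58 tilt [-0.00356729 -0.00031801]
```

Scaled: -0.15 rad / 3.1416 = -0.0477.

>>> creep_tool:
  moves: {"segments": [[0.5, 0, 0, 0, -0.0477], [0.5, 0, 0, 0, -0.0477], [0.5, 0, 0, 0, -0.0477], [0.5, 0, 0, 0, -0.0477], [0.5, 0, 0, 0, -0.0477], [0.5, 0, 0, 0, -0.0477], [0.5, 0, 0, 0, -0.0477], [0.5, 0, 0, 0, -0.0471], [0.5, 0, 0, 0, 0]]}

```text
time: 8.75
tool_pos: [0.4829, -0.0833, 0.1028]
ee_rot: [[-0.945, 0.328, 0.001], [0.328, 0.945, 0.0], [-0.0, 0.0, -1.0]]
wrist_force: [0.5, -0.7, -0.8]
width: 0.501
grasp_force: 0.0
```

>>> creep_tool:
  moves: {"segments": [[0.5, -0.6, -0.2, 0, 0], [0.5, -0.9, -0.2, 0, 0], [0.5, -0.9, -0.2, 0, 0], [0.5, -0.9, -0.2, 0, 0], [0.5, -0.8, -0.1, 0, 0], [0.5, 0, 0, 0, 0], [0.5, 0, 0, 0, 0]]}

```text
time: 9.45
tool_pos: [0.6616, -0.1935, 0.1018]
ee_rot: [[-0.943, 0.333, -0.001], [0.333, 0.943, -0.0], [0.001, -0.001, -1.0]]
wrist_force: [-0.6, 0.3, 0.0]
width: 0.499
grasp_force: 0.0
```

```bash
python3 go.py .6595 -.1932 .026 1.235
```

```text
t 9.45 turn -0.004 alt 3.138 then dxyz [ 0.0021 -0.0004  0.0758] q7 1.67 tilt [-0.00099884 -0.00031569]
```

>>> creep_tool:
  moves: {"segments": [[0.5, 0.04, 0, 0.6, 0], [0.5, 0, 0, 0.5, 0], [0.5, 0, 0, 0.3, 0], [0.5, 0, 0, 0.12, 0], [0.5, 0, 0, 0, 0], [0.1, 0, 0, 0, 0], [0.1, 0, 0, 0, 0], [0.1, 0, 0, 0, 0], [0.1, 0, 0, 0, 0]]}
  grip_force: 15

```text
time: 10.35
tool_pos: [0.6603, -0.1927, 0.0275]
ee_rot: [[-0.944, 0.33, 0.001], [0.33, 0.944, -0.0], [-0.001, 0.0, -1.0]]
wrist_force: [-0.3, 0.2, 4.2]
width: 0.273
grasp_force: 15.0
```

>>> creep_tool:
  moves: {"segments": [[0.1, 0, 0, -0.6, 0], [0.1, 0, 0, -0.8, 0], [0.1, 0, 0, 0, 0]]}

```text
time: 10.65
tool_pos: [0.6629, -0.1939, 0.1023]
ee_rot: [[-0.944, 0.33, 0.008], [0.33, 0.944, -0.002], [-0.009, 0.001, -1.0]]
wrist_force: [0.8, -0.3, -0.4]
width: 0.272
grasp_force: 15.0
```

```bash
python3 go.py .485 -.138 .09 0.036
```

```text
t 10.65 turn 1.199 alt -1.943 then dxyz [ 0.0623 -0.1757  0.0123] q7 1.67 tilt [ 0.00849843 -0.00221749]
```

Scaled: 0.15 rad / 3.1416 = 0.0477.

>>> creep_tool:
  moves: {"segments": [[0.1, 0, 0, 0, 0.0477], [0.1, 0, 0, 0, 0.0477], [0.1, 0, 0, 0, 0.0477], [0.1, 0, 0, 0, 0.0477], [0.1, 0, 0, 0, 0.0477], [0.1, 0, 0, 0, 0.0477], [0.1, 0, 0, 0, 0.0477], [0.1, 0, 0, 0, 0.0474], [0.1, 0, 0, 0, 0]]}

```text
time: 11.55
tool_pos: [0.6597, -0.192, 0.096]
ee_rot: [[-0.034, 0.999, -0.001], [0.999, 0.034, -0.0], [-0.0, -0.001, -1.0]]
wrist_force: [-0.5, -0.6, 0.3]
width: 0.268
grasp_force: 15.0
```

>>> creep_tool:
  moves: {"segments": [[0.1, 0.3, -0.6, 0, 0], [0.1, 0.3, -0.9, 0, 0], [0.1, 0.3, -0.9, 0, 0], [0.1, 0.3, -0.8, 0, 0], [0.1, 0.04, -0.32, 0, 0], [0.1, 0, 0, 0, 0], [0.1, 0, 0, 0, 0]]}

```text
time: 12.25
tool_pos: [0.4826, -0.1369, 0.0969]
ee_rot: [[-0.039, 0.999, 0.002], [0.999, 0.039, -0.0], [-0.0, 0.002, -1.0]]
wrist_force: [0.9, 0.5, -0.2]
width: 0.27
grasp_force: 15.0
```

```bash
python3 go.py .485 -.139 .032 0.036
```

```text
t 12.25 turn 0.003 alt -3.139 then dxyz [-0.0022  0.0023  0.0649] q7 0.72 tilt [ 1.61998898e-03 -9.82354238e-05]
```

Scaled: -0.04 m is -0.8, -0.03 m is -0.6.

>>> creep_tool:
  moves: {"segments": [[0.1, -0.04, 0.04, 0.6, 0], [0.1, 0, 0, 0.4, 0], [0.1, 0, 0, 0.2, 0], [0.1, 0, 0, 0.1, 0], [0.1, 0, 0, 0, 0], [0.5, 0, 0, 0, 0], [0.5, 0, 0, 0, 0], [0.5, 0, 0, 0, 0], [0.5, 0, 0, -0.6, 0], [0.5, 0, 0, -0.8, 0]]}

```text
time: 13.25
tool_pos: [0.4825, -0.1385, 0.1014]
ee_rot: [[-0.036, 0.999, -0.003], [0.999, 0.036, 0.0], [0.0, -0.003, -1.0]]
wrist_force: [0.6, 0.1, 0.9]
width: 0.498
grasp_force: 0.0
```

>>> creep_tool:
  moves: {"segments": [[0.5, 0, 0, 0, 0]]}

```text
time: 13.35
tool_pos: [0.486, -0.1398, 0.1054]
ee_rot: [[-0.036, 0.999, 0.006], [0.999, 0.036, -0.001], [-0.001, 0.006, -1.0]]
wrist_force: [0.6, -0.6, -0.3]
width: 0.5
grasp_force: 0.0
```

```bash
python3 go.py .446 -.3574 .09 1.832
```

```text
t 13.35 turn 1.345 alt -1.796 then dxyz [-0.0948  0.1999  0.0154] q7 0.72 tilt [ 0.00620951 -0.0008643 ]
```

Scaled: 0.15 rad / 3.1416 = 0.0477.

>>> creep_tool:
  moves: {"segments": [[0.5, 0, 0, 0, 0.0477], [0.5, 0, 0, 0, 0.0477], [0.5, 0, 0, 0, 0.0477], [0.5, 0, 0, 0, 0.0477], [0.5, 0, 0, 0, 0.0477], [0.5, 0, 0, 0, 0.0477], [0.5, 0, 0, 0, 0.0477], [0.5, 0, 0, 0, 0.0477], [0.5, 0, 0, 0, 0.0462], [0.5, 0, 0, 0, 0]]}

```text
time: 14.35
tool_pos: [0.4836, -0.1385, 0.1011]
ee_rot: [[0.966, 0.257, -0.001], [0.257, -0.966, -0.001], [-0.001, 0.0, -1.0]]
wrist_force: [-0.1, -0.1, 0.1]
width: 0.499
grasp_force: 0.0
```

>>> creep_tool:
  moves: {"segments": [[0.5, -0.4, 0.6, 0, 0], [0.5, -0.4, 0.9, 0, 0], [0.5, -0.4, 0.9, 0, 0], [0.5, -0.4, 0.9, 0, 0], [0.5, -0.28, 0.7, 0, 0], [0.5, 0, 0, 0, 0], [0.5, 0, 0, 0, 0]]}

```text
time: 15.05
tool_pos: [0.444, -0.3571, 0.1014]
ee_rot: [[0.966, 0.26, 0.0], [0.26, -0.966, 0.0], [0.0, -0.0, -1.0]]
wrist_force: [-0.1, 0.6, -0.1]
width: 0.502
grasp_force: 0.0
```

```bash
python3 wr.py w2 '[(.446,-.3574,.26),(.5036,-.428,-.009)]';python3 go.py .446 -.3574 .026 1.832
```

```text
t 15.1 turn 0.003 alt -3.139 then dxyz [0.0009 0.0021 0.0752] q7 0.01 tilt [-9.51210730e-05  1.16690594e-03]
```

View pics/w2.png

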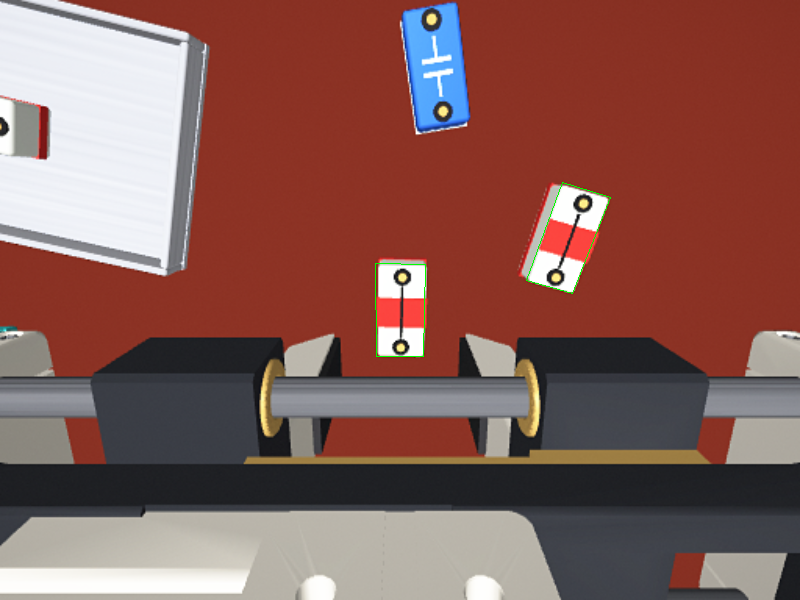

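D at (400,310) matches its outline, and a placed module lies flat in the tray at (20,130). I'll grasp D.

Scaled: 0.03 m is 0.6, 0.025 m is 0.5.

>>> creep_tool:
  moves: {"segments": [[0.5, 0.02, 0.02, 0.6, 0], [0.5, 0, 0, 0.5, 0], [0.5, 0, 0, 0.3, 0], [0.5, 0, 0, 0.12, 0], [0.5, 0, 0, 0, 0], [0.1, 0, 0, 0, 0], [0.1, 0, 0, 0, 0], [0.1, 0, 0, 0, 0], [0.1, 0, 0, 0, 0]]}
  grip_force: 15

```text
time: 16.0
tool_pos: [0.4462, -0.3572, 0.0262]
ee_rot: [[0.966, 0.259, 0.001], [0.259, -0.966, -0.0], [0.001, 0.001, -1.0]]
wrist_force: [0.8, 0.6, 5.2]
width: 0.272
grasp_force: 14.9
```

>>> creep_tool:
  moves: {"segments": [[0.1, 0, 0, -0.6, 0], [0.1, 0, 0, -0.8, 0], [0.1, 0, 0, 0, -0.0477], [0.1, 0, 0, 0, -0.0477], [0.1, 0, 0, 0, -0.0477], [0.1, 0, 0, 0, -0.0477], [0.1, 0, 0, 0, -0.0477], [0.1, 0, 0, 0, -0.0477], [0.1, 0, 0, 0, -0.0477], [0.1, 0, 0, 0, -0.0477]]}

```text
time: 17.0
tool_pos: [0.4457, -0.357, 0.0957]
ee_rot: [[0.103, 0.995, 0.0], [0.995, -0.103, -0.0], [-0.0, 0.0, -1.0]]
wrist_force: [-1.0, 0.1, -0.4]
width: 0.273
grasp_force: 14.9
```

>>> creep_tool:
  moves: {"segments": [[0.1, 0, 0, 0, -0.0471], [0.1, 0, 0, 0, 0]]}

```text
time: 17.2
tool_pos: [0.4457, -0.3573, 0.0959]
ee_rot: [[-0.041, 0.999, 0.001], [0.999, 0.041, 0.0], [0.0, 0.001, -1.0]]
wrist_force: [-0.2, 0.2, -0.3]
width: 0.273
grasp_force: 14.9
```

```bash
python3 go.py .487 -.196 .09 0.036
```

```text
t 17.2 turn 0.005 alt -3.137 then dxyz [0.1597 0.0471 0.0059] q7 1.08 tilt [7.31308622e-04 7.05677426e-05]
```

Scaled: 0.045 m is 0.9, 0.04 m is 0.8.

>>> creep_tool:
  moves: {"segments": [[0.1, 0.6, 0.2, 0, 0], [0.1, 0.9, 0.3, 0, 0], [0.1, 0.9, 0.24, 0, 0], [0.1, 0.8, 0.2, 0, 0], [0.1, 0, 0, 0, 0], [0.1, 0, 0, 0, 0]]}

```text
time: 17.8
tool_pos: [0.487, -0.1941, 0.0955]
ee_rot: [[-0.038, 0.999, -0.0], [0.999, 0.038, 0.0], [0.0, -0.0, -1.0]]
wrist_force: [-0.2, -0.2, 0.4]
width: 0.268
grasp_force: 14.9
```

```bash
python3 go.py .487 -.196 .032 0.036
```

```text
t 17.8 turn 0.002 alt -3.14 then dxyz [-0.0019 -0.      0.0635] q7 0.8 tilt [-1.56281954e-05  1.26384805e-04]
```

Scaled: -0.04 m is -0.8, -0.03 m is -0.6.

>>> creep_tool:
  moves: {"segments": [[0.1, -0.04, 0, 0.6, 0], [0.1, 0, 0, 0.4, 0], [0.1, 0, 0, 0.2, 0], [0.1, 0, 0, 0.08, 0], [0.1, 0, 0, 0, 0], [0.5, 0, 0, 0, 0], [0.5, 0, 0, 0, 0], [0.5, 0, 0, 0, 0], [0.5, 0, 0, -0.6, 0], [0.5, 0, 0, -0.8, 0]]}

```text
time: 18.8
tool_pos: [0.4855, -0.1968, 0.1014]
ee_rot: [[-0.039, 0.999, -0.003], [0.999, 0.039, 0.001], [0.001, -0.003, -1.0]]
wrist_force: [1.1, 0.0, 0.5]
width: 0.5
grasp_force: 0.0
```

>>> creep_tool:
  moves: {"segments": [[0.5, 0, 0, -0.8, -0.0414], [0.5, 0, 0, -0.8, -0.043], [0.5, 0, 0, 0, 0]]}

```text
time: 19.1
tool_pos: [0.4892, -0.1988, 0.1867]
ee_rot: [[-0.303, 0.953, 0.009], [0.953, 0.303, -0.002], [-0.004, 0.008, -1.0]]
wrist_force: [0.2, -1.0, -0.3]
width: 0.501
grasp_force: 0.0
```

```bash
python3 go.py .435 .181 .2 .301
```

```text
t 19.1 turn 0.007 alt -3.134 then dxyz [ 0.3788  0.0609 -0.0133] q7 0.92 tilt [ 0.00858618 -0.00171119]
```

Scaled: 0.045 m is 0.9, 0.04 m is 0.8.

>>> creep_tool:
  moves: {"segments": [[0.5, 0.6, 0.1, 0, 0], [0.5, 0.8, 0.12, 0, 0], [0.5, 0.9, 0.14, 0, 0], [0.5, 0.9, 0.14, 0, 0], [0.5, 0.9, 0.14, 0, 0], [0.5, 0.9, 0.14, 0, 0], [0.5, 0.9, 0.14, 0, 0], [0.5, 0.9, 0.14, 0, 0], [0.5, 0.72, 0.12, 0, 0], [0.5, 0, 0, 0, 0]]}

```text
time: 20.1
tool_pos: [0.4292, 0.1846, 0.1813]
ee_rot: [[-0.306, 0.952, -0.0], [0.952, 0.306, 0.002], [0.002, 0.0, -1.0]]
wrist_force: [0.1, -0.3, -0.2]
width: 0.501
grasp_force: 0.0
```

```bash
python3 - <<'E'
from h import *
for n in("top","wrist"):
    p,K,R,t=cam(n); np.savez(f"{n}1.npz",p=p,K=K,R=R,t=t)
    if n=="wrist":
        im=cv2.resize(p[:,:,::-1],(800,600)).copy(); c,s=np.cos(.301),np.sin(.301)
        u=proj([[.435-s*k,.181+c*k,.092] for k in(-.07,0,.07)],K,R,t); cv2.polylines(im,[np.int32(u*1.5625)],False,(0,255,0),1); print(u*1.5625)
    else: im=cv2.resize(p[150:250,260:420,::-1],(800,500),interpolation=cv2.INTER_CUBIC)
    cv2.imwrite(f"pics/{n}1.png",im)
E
python3 go.py .435 .181 .088 .301
```

```text
[[405.86098587 424.66587114]
 [407.39839562 310.80674236]
 [409.18677867 178.36076615]]
t 20.2 turn 0.005 alt -3.137 then dxyz [-0.0002  0.0051  0.0934] q7 0.04 tilt [-0.00026201 -0.00028355]
```

View pics/top1.png

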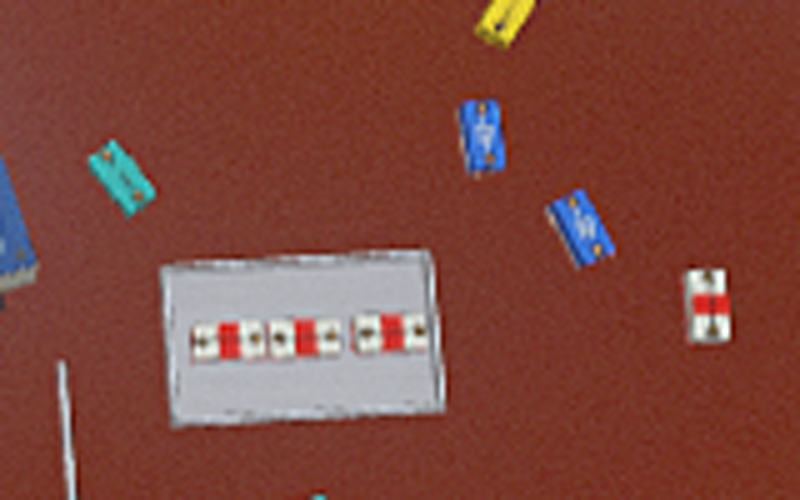

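View pics/wrist1.png

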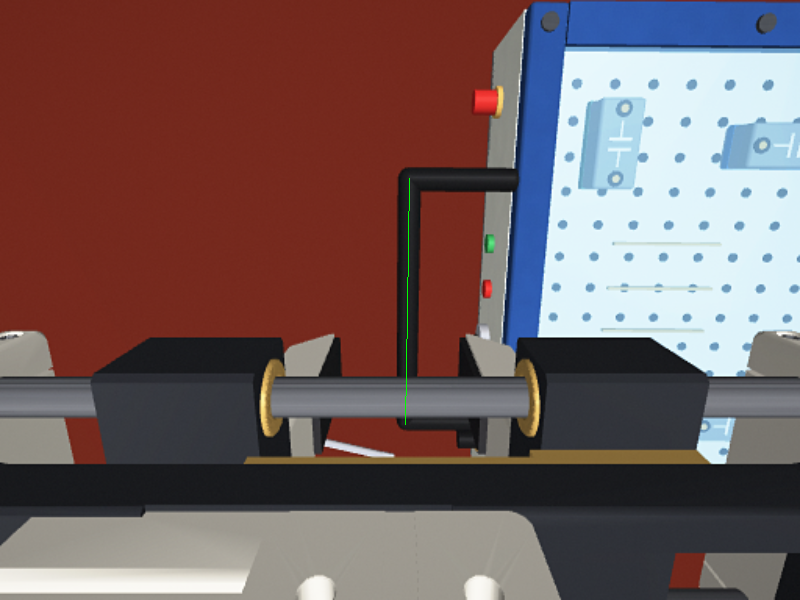

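All three modules lie flat in the tray (crop x 192–428, y 315–360), and C at (708,305) hasn't moved. The bar in the wrist view (x≈408, y 178–424) coincides with the predicted line. I'll descend and pinch it.

Scaled: 0.03 m is 0.6, 0.005 m is 0.1.

>>> creep_tool:
  moves: {"segments": [[0.42, 0, 0.1, 0.6, 0], [0.42, 0, 0, 0.6, 0], [0.42, 0, 0, 0.4, 0], [0.42, 0, 0, 0.3, 0], [0.42, 0, 0, 0, 0], [0.0, 0, 0, 0, 0], [0.0, 0, 0, 0, 0], [0.0, 0, 0, 0, 0], [0.0, 0, 0, 0, 0], [0.0, 0, 0, 0, 0]]}
  grip_force: 10

```text
time: 21.2
tool_pos: [0.4348, 0.1806, 0.0868]
ee_rot: [[-0.299, 0.954, -0.001], [0.954, 0.299, 0.0], [0.0, -0.001, -1.0]]
wrist_force: [-3.1, -2.5, 2.8]
width: 0.126
grasp_force: 10.0
```

```bash
python3 go.py .435 .181 .086 .301
```

```text
t 21.2 turn 0.003 alt -3.139 then dxyz [0.0003 0.0004 0.0008] q7 0.18 tilt [-0.00060305  0.00015166]
```

Units first: shifts go in shares of 50 mm and turns go in shares of pi rad. So -0.014 m is -0.28, -0.0138 m is -0.276.

>>> creep_tool:
  moves: {"segments": [[0, 0, 0.008, -0.28, 0], [0, 0, 0.02, -0.28, 0], [0, 0, 0.036, -0.276, 0], [0, 0, 0.048, -0.276, 0], [0, 0, 0.062, -0.272, 0], [0, 0, 0.076, -0.27, 0], [0, 0, 0.09, -0.264, 0], [0, 0, 0.102, -0.262, 0], [0, 0, 0, 0, 0], [0, 0, 0, 0, 0]]}

```text
time: 22.2
tool_pos: [0.4546, 0.1867, 0.1954]
ee_rot: [[-0.299, 0.954, -0.003], [0.954, 0.299, -0.001], [0.0, -0.003, -1.0]]
wrist_force: [-5.9, -2.5, 1.1]
width: 0.122
grasp_force: 10.0
```

```bash
python3 go.py .441 .1826 .195 .301
```

```text
t 22.2 turn 0.003 alt -3.139 then dxyz [ 0.0001 -0.0142  0.0004] q7 0.06 tilt [-0.0031997  -0.00065314]
```

Scaled: -0.0127 m is -0.254, -0.0125 m is -0.25.

>>> creep_tool:
  moves: {"segments": [[0, 0, 0.116, -0.254, 0], [0, 0, 0.128, -0.25, 0], [0, 0, 0.14, -0.242, 0], [0, 0, 0.152, -0.236, 0], [0, 0, 0.164, -0.228, 0], [0, 0, 0.174, -0.218, 0], [0, 0, 0.186, -0.21, 0], [0, 0, 0.196, -0.2, 0], [0, 0, 0, 0, 0], [0, 0, 0, 0, 0]]}

```text
time: 23.2
tool_pos: [0.5144, 0.2053, 0.2882]
ee_rot: [[-0.299, 0.954, -0.004], [0.954, 0.299, -0.0], [0.001, -0.004, -1.0]]
wrist_force: [-12.5, -4.6, 12.5]
width: 0.123
grasp_force: 10.0
```

>>> creep_tool:
  moves: {"segments": [[0, 0, 0.206, -0.19, 0], [0, 0, 0.216, -0.178, 0], [0, 0, 0.222, -0.17, 0], [0, 0, 0.232, -0.156, 0], [0, 0, 0, 0, 0], [0, 0, 0, 0, 0]]}

```text
time: 23.8
tool_pos: [0.5581, 0.2188, 0.3235]
ee_rot: [[-0.299, 0.954, 0.0], [0.954, 0.299, 0.001], [0.0, 0.001, -1.0]]
wrist_force: [-6.0, -2.2, 9.6]
width: 0.125
grasp_force: 10.0
```

```bash
python3 go.py .435 .181 .086 .301
```

```text
t 23.8 turn 0.003 alt -3.139 then dxyz [ 0.0004 -0.1288  0.2375] q7 0.08 tilt [0.00048181 0.00050346]
```

Scaled: -0.0116 m is -0.232, -0.0111 m is -0.222.

>>> creep_tool:
  moves: {"segments": [[0, 0, -0.232, 0.156, 0], [0, 0, -0.222, 0.17, 0], [0, 0, -0.216, 0.178, 0], [0, 0, -0.206, 0.19, 0], [0, 0, 0, 0, 0], [0, 0, 0, 0, 0], [0, 0, 0, 0, 0], [0, 0, 0, 0, 0]]}

```text
time: 24.6
tool_pos: [0.5164, 0.2059, 0.288]
ee_rot: [[-0.299, 0.954, -0.0], [0.954, 0.299, -0.0], [0.0, -0.0, -1.0]]
wrist_force: [-5.7, -2.8, 5.2]
width: 0.127
grasp_force: 10.0
```

```bash
python3 go.py .435 .181 .086 .301; python3 - <<'E'
from h import *
a=[]
for n in("top","side"):
    p,K,R,t=cam(n); c,s=np.cos(.301),np.sin(.301); x=.28*(1-np.cos(.8)); z=.086+.28*np.sin(.8)
    P=[[.435+c*x-s*k,.181+s*x+c*k,z] for k in(-.07,.07)]; im=cv2.resize(p[:,:,::-1],None,fx=2,fy=2).copy()
    u=proj(P,K,R,t)*2; cv2.polylines(im,[np.int32(u)],False,(0,255,0),1); m=np.int32(u.mean(0))+(60,30); a.append(im[max(m[1]-230,0):,max(m[0]-200,0):][:460,:400])
im=np.zeros((460,800,3),np.uint8)
for i,b in enumerate(a): im[:b.shape[0],400*i:400*i+b.shape[1]]=b
cv2.imwrite("pics/end.png",im)
E
```

```text
t 24.6 turn 0.003 alt -3.139 then dxyz [ 0.0003 -0.0851  0.202 ] q7 0.05 tilt [-3.08724629e-04 -7.84808763e-05]
```

View pics/end.png

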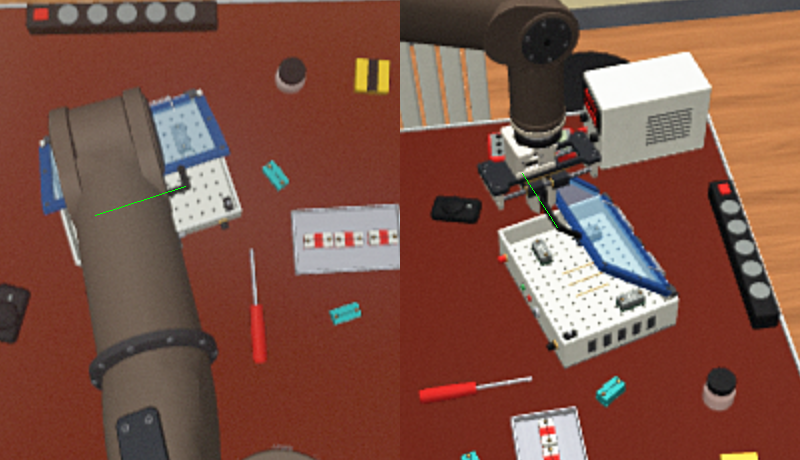

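The hood is held at about 0.80 rad. In the side view (540,205) the bar lies on the predicted line between the fingers, and the tray still holds three modules. I'll hand in now.

>>> creep_tool:
  moves: {"segments": [[0, 0, 0, 0, 0], [0, 0, 0, 0, 0], [0, 0, 0, 0, 0]]}
  lines: "1,2"

```text
time: 25.0
tool_pos: [0.5164, 0.2059, 0.288]
```

```bash
python3 -c "from plant import ctrl; print(ctrl.job_done())"
```

```text
the job is handed in; nothing more can be done
None
```

I put three resistor modules flat in the tray and left the fourth where it was. I raised the hood to about 1.0 rad, past its balance point, then eased it back and am holding it by the handle at about 0.80 rad; the job is handed in at 25 s, and no verdict came back.

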